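# Snap the dust cap into the cheese grater's feed neck

### The arm

A 6-joint arm with a two-finger parallel gripper is mounted at the origin on the work surface. World frame = base frame: x ahead of the robot, y to its left, z up, the work surface at z = 0. Lengths are in mm, angles in rad, forces in N, time in s.
With the tool pointing down it reaches from about 275 to 1000 mm from the base axis. Payload 8.4 kg.
Tool frame: the origin (TCP) lies at the very end of the fingers, on their centre line; the grasp point (between the pads) lies 19 mm behind it; z points along the fingers, y is the line along which they close (so a half turn about z gives the same grasp; the last joint's range is limited). The gripper opens to 85 mm and grips with 20 to 120 N. Pads are 22 mm wide; open, the fingers measure 114 mm over their backs; the gripper's body (76 mm by 85 mm) begins 54 mm behind the grasp point. The pads swing forward as they close: fully open they stand 13 mm farther back than shut.
Start: joints at [1.295, 0.353, 1.633, -0, 1.155, -0.002], TCP at [168.993, 601.722, 231.281] pointing down, gripper open.
Joint ranges: [-2.63, 2.63], [-0.92, 2.1], [0.06, 2.66], [-1.3, 4.44], [0, 2.69], [-3.02, 3.02]. Speed limits (rad/s): [2.22, 2.22, 2.79, 3.14, 3.14, 3.14].

### API

Orientations are given as [roll, pitch, yaw] about the fixed x, y, z axes, in that order (R = Rz(yaw) Ry(pitch) Rx(roll)).
In Python, from rig import sensors, grab_frame, camera_params, order gives the robot as it stands. The module is installed in compiled form; this text tells all that it offers.
- The arm moves only by the tool move_arm, never from a script. Its argument "motion" is a list of rows, each a list of 7 numbers: the turn, a rotation vector about the tool's x, y, z in normalised numbers (1 is pi rad), then the shift along the tool's x, y, z in fractions of the full range, 1 being 0.75 m, then the finger opening in m, from 0 to 0.0854. A call has 1 to 8 rows; each row is the pose to reach, as a shift and turn from the pose commanded when the call began, along the tool's axes at that moment; what a row does not reach only later rows make up. A row lasts 1/8 s, in which the tool goes at most 62.5 mm and 10.7 degrees, less where a joint would pass 70% of its speed; a pose out of reach is approached as far as the arm can. Shift and turn numbers lie between -1 and 1, and a call with a number outside is refused. A call with a gripper value outside its range is refused whole. The fingers move at their own pace and stop on an object; "grip_force" is the grip in N (left out, the last holds). Time passes only in rows, so rows that repeat a pose let the fingers close. It gives the time, the measured TCP pose, the force, the opening and the grip force at its end, in the units of the state.
- sensors.sense(): the state, without advancing time (a new reading comes with each control period).
- grab_frame(name): name is "side" or "top"; returns (picture, depth): 384x512x3 uint8, red, green, blue; 384x512 float32, mm along the optical axis (not along the pixel's ray), 0 where there is no reading.
- camera_params(name): a dict with "camera_matrix" (3x3 intrinsics, pixels), "world_from_camera" (4x4, takes a point from camera to world coordinates). Camera axes: x right, y down, z forward; pixel columns grow to the right and rows downward; lengths in mm; the calibration is good to about 2 mm. A picture is of the moment at which its call begins. camera_params takes no time and is no camera call.
- order.sign_off(): hands the job in; it is judged then, once.
The state is a dict: "clock": time; "qpos": joint angles; "qvel": joint speeds; "joint_efforts": joint torques, N m; "eef_pos": TCP position; "tcp_rot": TCP orientation; "contact_force": force on the tool from outside, world axes, zero at the start; "wrist_torque": the same for the moment, N m; "opening": opening from 0.0 (shut) to 1.0 (fully open); "grasp_force": force on a finger pad.
Only numpy, scipy, OpenCV 4.12 (cv2) and the standard library are available. Lean on these libraries where they do the work, as an engineer would, in place of code of your own. Each camera call takes 0.05 s, during which the arm holds its last target. There are 200 camera calls.

### The job

Put the black spring dust cap back on the cheese grater: squeeze its two tabs together, fit it into the round feed neck with its latches over the two windows, press it down gently against the rubber seal, and let the tabs spring out so that the cap is locked fully home and stays down by itself. Do not force it: never press it on the neck with more than about 30 N. Leave everything else on the counter where it is.

Things in the scene. Friction and masses are not known exactly. Their poses are not given: they have to be found in the camera images.
- cap: Black plastic centre-pinch dust cap (like a lens cap), about 85 g, lying tabs up. Origin: centre of the plug's underside; z up, y along the line of its two tabs (a half turn about z gives the same cap). Plug 58 mm across (56.4 mm in its lowest 2 mm), z 0 to 11 mm; flange 76 mm across, z 11 to 15 mm; tabs and a bridge between them on top.
- cap_tabs (a point): Midway between the tabs, on the cap's axis, 25 mm above its origin. Two upright tabs, each 16 mm wide along x, 4 mm thick, z 15.5 to 34 mm above the origin; outer faces 40 mm apart along y when free, 30 mm fully squeezed. Between them a bridge 24 x 19 mm, up to z 23 mm.
- tab_a (a joint): How far the tab on the cap's +y side is squeezed in: 0 free, 0.005 m fully in, against a stop. The spring pushes back with 3 N when free, 8 N when fully in: a grip of 20 to 30 N holds both tabs firmly in.
- tab_b (a joint): The same for the tab on the cap's -y side.
- cap_latch (a point): Under tab_a, tip of its latch when free, 33.5 mm from the cap's axis. Each tab carries a latch, 12 mm wide, 3 mm thick, z 2 to 5 mm above the cap's origin, that sticks out of the plug along y to 33.5 mm from the axis when free and draws in to 28.5 mm when squeezed. Its edges are square: unsqueezed it cannot pass the neck's lip.
- mill: Bench cheese grater, fixed: white motor barrel, aluminium drum housing, steel catch tray in front, round upright steel feed neck, 84 mm across at the rim, open at the top. Origin: on the counter under the neck's nominal axis; x from the neck to the motor, z up. The motor's top is 187 mm high; nothing stands beside or above the neck.
- mouth (a point): Nominal centre of the neck's steel rim (upper face), 235 mm above the counter; axes as mill. The neck lifts off for washing and its screw holes are oversize: the mouth's true centre is up to 3.5 mm off this point along the mill's x and up to 3.5 mm along its y, at this height, not turned; it stays put. Mouth 60.6 mm across, through a steel lip 4 mm thick.
- window (a point): Nominal place of one of the neck's two latch windows, 40 mm from the mouth's axis towards the mill's +y, 9.5 mm below the rim; the other faces it at -y. They are 18 mm wide, 11 mm high, right under the lip, each marked by a small lug outside the rim; elsewhere the bore stays 60.6 mm. The cap's latches must point at them within about 4 degrees.
- seal (a point): Nominal centre of the top of the rubber seal ring, 67 to 83 mm across, that lies on the rim 5 mm proud. The cap's flange presses it down: 3 N to start, 9 N at 3 mm, 13 N at 5 mm (flush: hard stop on steel). The latches clear the lip at 3 mm: tabs let go between 3 and 5 mm spring into the windows and the cap stays down about 3 mm; let go higher, they rub on the lip, unlocked.
- pusher: white plastic pusher of the grater, a plunger 54 mm across and 128 mm tall, standing upright; origin under its centre
- jar: closed glass jar of chutney with a black lid, 66 mm across, 70 mm tall; origin under its centre
- jar_lid: plain flat black jar lid without tabs, 72 mm across, 14 mm thick, lying on the counter; origin under its centre
- wheel: small whole cheese, 94 mm across, 38 mm tall; origin under its centre
- wedge: wedge of cheese 118 mm long, 70 mm wide, 45 mm tall; origin under it, its point at -x
- knife: cheese spatula with a dark wooden handle, 200 mm long, lying along its x; origin under its middle
- card0: price card in a wooden block foot, 75 mm wide, 64 mm tall; origin under the foot
- card1: a second price card, the same as card0

How it is judged (in metres and radians):
On the way, in this order (a step that is already met when the one before it is completed fails the run):
1. the cap is carried clear of the counter with both tabs squeezed in (height (world z) of cap above 0.06 m and value of joint each of tab_a, tab_b above 0.003 m), for 0.2 s.
2. the cap is down in the neck with both tabs squeezed in and the seal pressed (horizontal distance between cap and mouth below 0.008 m and z of cap in the frame of mouth below -0.0075 m and value of joint each of tab_a, tab_b above 0.003 m), for 0.05 s.
At the end, for the whole second after the job is handed in: The cap sits in the neck with its plug 7.5 to 12.5 mm below the rim (so held down on the seal), within 8 mm of the nominal centre, level within 0.06 rad, at rest, and both tabs have sprung out to within 1.2 mm of free, under the lip (horizontal distance between cap and mouth below 0.008 m and z of cap in the frame of mouth between -0.0125 and -0.0075 m and angle between cap's own z axis and vertical below 0.06 rad and value of joint each of tab_a, tab_b below 0.0012 m and linear speed of cap below 0.01 m/s); the robot touches nothing.
It fails at once if the cap is pressed on the grater with more than 30 N (contact force between cap and mill above 30 N).
It fails at once if another thing on the counter is moved more than 30 mm (distance of any of pusher, jar, jar_lid, wheel, wedge, knife, card0, card1 from where it was at the start of the episode above 0.03 m).
It also fails if it takes over 54 s, if anything falls off the work surface, if the arm or the gripper's body presses on something with over 40 N, if the wrist force passes 120 N, or if a joint passes its speed limit or range.

## Working session

There is one attempt and no reset: what is moved stays moved. The work goes in short steps, Python scripts to look and compute and a tool call to move; the robot and the scene stay as the last step left them, time stands still between calls to the robot, and variables do not carry over. Pictures are saved under pics/ and viewed, at most 10 in all, crops included, and the job is handed in when it is done.

Besides the shell and the picture viewer there is one more tool, called by a JSON object that holds its "fn" and its "kwargs", one argument or row to a line. move_arm: Moves the arm, as the interface text tells. Its arguments: {"type":"object","properties":{"motion":{"type":"array","items":{"type":"array","items":{"type":"number"}}},"grip_force":{"type":"number"}},"required":["motion"]}

```bash
mkdir -p pics; python3 - <<'E'
from rig import *
import cv2,numpy as np
for n in("top","side"):
    p,d=grab_frame(n); cv2.imwrite(f"pics/{n}0.png",p[:,:,::-1]); np.savez(f"{n}0.npz",p=p,d=d)
    c=camera_params(n); print(n,np.round(c["camera_matrix"],1).tolist(),np.round(c["world_from_camera"],3).tolist())
s=sensors.sense(); print({k:np.round(v,3).tolist() for k,v in s.items()})
E
```

```text
top [[368.4, 0.0, 262.5], [0.0, 368.4, 191.2], [0.0, 0.0, 1.0]] [[-0.097, -0.974, 0.206, 338.09], [-0.995, 0.094, -0.022, 17.268], [0.002, -0.208, -0.978, 1133.473], [0.0, 0.0, 0.0, 1.0]]
side [[390.1, 0.0, 256.6], [0.0, 390.1, 191.9], [0.0, 0.0, 1.0]] [[-0.93, -0.218, 0.297, 215.362], [-0.368, 0.585, -0.723, 819.527], [-0.016, -0.781, -0.624, 846.41], [0.0, 0.0, 0.0, 1.0]]
{'clock': 0.1, 'qpos': [1.295, 0.354, 1.634, -0.0, 1.155, -0.002], 'qvel': [0.001, 0.0, -0.002, -0.001, -0.001, 0.0], 'joint_efforts': [0.002, -60.636, -34.282, 0.0, 0.004, -0.0], 'eef_pos': [168.864, 601.316, 230.643], 'tcp_rot': [-3.14, 0.0, 2.868], 'contact_force': [-0.225, -0.033, 0.535], 'wrist_torque': [0.013, 0.022, -0.021], 'grasp_force': 0.0, 'opening': 1.002}
```

View pics/top0.png

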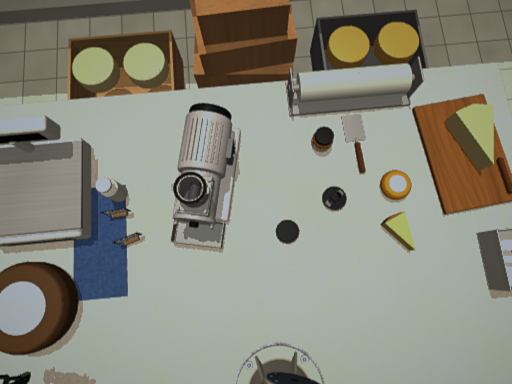

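View pics/side0.png

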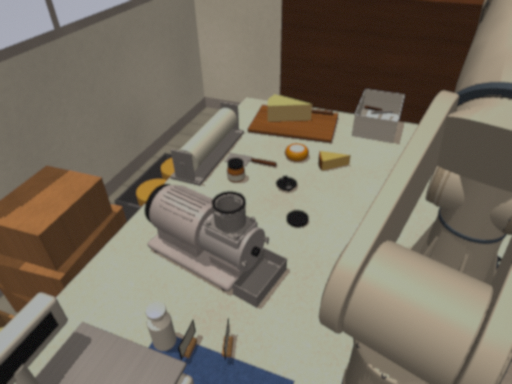

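The top view shows the cap with tabs at about (334,198), the plain lid at (287,231) and the neck at (190,187). The side view shows the cap at (287,184) and the neck at (230,200). Next I'll zoom in on both.

```bash
cat > h.py <<'E'
from rig import *
import cv2,numpy as np
def world(n,u,v,z=None,d=None):
    c=camera_params(n);K=np.array(c["camera_matrix"]);T=np.array(c["world_from_camera"])
    u=np.atleast_1d(u).astype(float);v=np.atleast_1d(v).astype(float)
    r=np.stack([(u-K[0,2])/K[0,0],(v-K[1,2])/K[1,1],np.ones_like(u)])
    w=T[:3,:3]@r; o=T[:3,3:4]
    s=d if d is not None else (z-o[2])/w[2]
    return (o+w*s).T
def cloud(n,d,box):
    x0,x1,y0,y1=box; v,u=np.mgrid[y0:y1,x0:x1]; u=u.ravel();v=v.ravel(); dd=d[v,u]; k=dd>0
    return u[k],v[k],world(n,u[k],v[k],d=dd[k])
def circ(P):
    A=np.c_[2*P[:,:2],np.ones(len(P))];s=np.linalg.lstsq(A,(P[:,:2]**2).sum(1),rcond=None)[0]
    return s[:2],np.sqrt(s[2]+s[:2]@s[:2])
E
python3 - <<'E'
from h import *
f={n:np.load(n+"0.npz") for n in("top","side")}
def cr(n,u,v,r=20,s=14):
    p=f[n]["p"][v-r:v+r,u-r:u+r,::-1]; p=np.clip(p.astype(float)*1.6,0,255).astype(np.uint8); return cv2.resize(p,(290,290),interpolation=cv2.INTER_NEAREST)
cv2.imwrite("pics/crop.png",np.vstack([np.hstack([cr("top",334,198),cr("top",190,187,30)]),np.hstack([cr("side",287,184),cr("side",230,203,30)])]))
for n,b in(("top",(310,360,175,222)),("side",(268,306,168,200))):
    u,v,P=cloud(n,f[n]["d"],b); 
    Q=P[(P[:,2]>12)&(P[:,2]<60)]
    print(n,"cap pts",len(Q),Q.mean(0).round(1),Q.min(0).round(1),Q.max(0).round(1), "table",np.median(P[P[:,2]<9][:,2]).round(1))
    T=Q[Q[:,2]>27]; print("tabs",T.round(0).tolist()[:40])
    Fl=Q[(Q[:,2]<20)]; print("flange ext",np.percentile(Fl,[0,100],0).round(1).tolist(), circ(Fl[cv2.convexHull(Fl[:,:2].astype(np.float32),returnPoints=False).ravel()]))
for n,b in(("top",(160,222,160,215)),("side",(205,255,180,225))):
    u,v,P=cloud(n,f[n]["d"],b); Q=P[(P[:,2]>230)&(P[:,2]<250)]
    print(n,"neck",len(Q),Q.mean(0).round(1),np.percentile(Q[:,2],[0,25,50,75,100]).round(1))
    h=Q[cv2.convexHull(Q[:,:2].astype(np.float32),returnPoints=False).ravel()];print(circ(h),circ(Q))
E
```

```text
top cap pts 430 [ 530.9 -225.3   17.5] [ 493.5 -263.5   12. ] [ 567.1 -188.3   38.2] table 0.2
tabs [[548.0, -237.0, 35.0], [546.0, -234.0, 30.0], [545.0, -236.0, 34.0], [545.0, -239.0, 34.0], [543.0, -237.0, 30.0], [541.0, -238.0, 37.0], [542.0, -243.0, 32.0], [540.0, -240.0, 29.0], [539.0, -242.0, 31.0], [538.0, -245.0, 34.0], [536.0, -242.0, 29.0], [535.0, -244.0, 35.0], [535.0, -227.0, 27.0], [533.0, -214.0, 28.0], [526.0, -206.0, 35.0], [525.0, -208.0, 38.0], [524.0, -206.0, 31.0], [523.0, -209.0, 34.0], [523.0, -213.0, 30.0], [521.0, -209.0, 30.0], [520.0, -212.0, 32.0], [519.0, -214.0, 37.0], [517.0, -211.0, 34.0], [516.0, -213.0, 38.0], [516.0, -217.0, 33.0], [513.0, -214.0, 33.0]]
flange ext [[493.5, -263.5, 12.0], [567.1, -188.3, 19.8]] (array([ 531.25140193, -225.52237399]), np.float64(37.21915309600443))
side cap pts 238 [ 532.4 -223.4   19.4] [ 495.2 -268.5   12.4] [ 570.3 -187.7   37.3] table 2.3
tabs [[550.0, -243.0, 34.0], [546.0, -242.0, 35.0], [542.0, -243.0, 36.0], [539.0, -244.0, 36.0], [548.0, -238.0, 33.0], [547.0, -245.0, 29.0], [541.0, -239.0, 35.0], [539.0, -
[... 264 characters left out ...]
], [522.0, -213.0, 31.0], [518.0, -214.0, 32.0], [527.0, -206.0, 31.0], [525.0, -212.0, 27.0], [521.0, -213.0, 28.0], [518.0, -212.0, 29.0], [526.0, -203.0, 29.0]]
flange ext [[495.2, -268.5, 12.4], [570.3, -188.2, 20.0]] (array([ 533.04511784, -226.86731371]), np.float64(37.58541798710106))
top neck 479 [552.6 176.5 238.7] [230.  236.6 239.3 240.8 244.2]
(array([553.22756221, 177.74223185]), np.float64(43.01568735666827)) (array([551.99924913, 176.3196632 ]), np.float64(37.10975034838726))
side neck 448 [554.1 178.6 238.8] [230.  236.4 239.6 241.6 244.4]
(array([554.35096745, 176.01214202]), np.float64(43.547696281153065)) (array([553.37479055, 178.4030977 ]), np.float64(37.34610763622891))
```

View pics/crop.png

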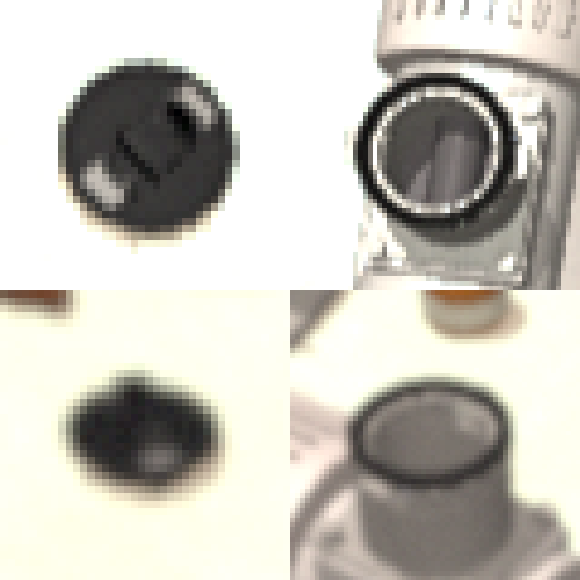

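The crops show the cap's tabs at the upper right and lower left, and the neck's black seal ring with the bright steel lip inside it. Next I'll fit the mill yaw, neck centre and tab line.

```bash
cat >> h.py <<'E'
def proj(n,P):
    c=camera_params(n);K=np.array(c["camera_matrix"]);T=np.linalg.inv(np.array(c["world_from_camera"]))
    q=(T[:3,:3]@P.T+T[:3,3:4]);q=K@(q/q[2]);return q[:2].T
def samp(n,g,P):
    q=proj(n,P).astype(np.float32);return cv2.remap(g,q[:,:1],q[:,1:],cv2.INTER_LINEAR).ravel()
E
python3 - <<'E'
from h import *
from scipy.optimize import least_squares,minimize
f={n:np.load(n+"0.npz") for n in("top","side")}
a=np.linspace(0,2*np.pi,120,endpoint=False)
def ring(c,r,z): return np.c_[c[0]+r*np.cos(a),c[1]+r*np.sin(a),np.full_like(a,z)]
for n in f:
    g=cv2.cvtColor(f[n]["p"],cv2.COLOR_RGB2GRAY).astype(np.float32)
    def cost(c):
        dark=np.mean([samp(n,g,ring(c,r,240)) for r in(35,37,39,41)])
        out=np.mean(np.minimum(samp(n,g,ring(c,44,240)),120)); inn=np.mean(np.minimum(samp(n,g,ring(c,31.5,237)),120))
        return dark-.5*out-.5*inn
    r=minimize(cost,[553,177],method="Nelder-Mead",options=dict(initial_simplex=[[553,177],[557,177],[553,181]]));print(n,"seal",r.x.round(2),r.fun)
    # cap flange
    def costc(c):
        return np.mean([samp(n,g,ring(c,r,15)) for r in(33,36)])-np.mean(samp(n,g,ring(c,40.5,13)))
    r=minimize(costc,[531,-225],method="Nelder-Mead",options=dict(initial_simplex=[[531,-225],[535,-225],[531,-221]]));print(n,"cap",r.x.round(2),r.fun)
for n,b in(("top",(178,236,108,170)),("side",(150,215,185,250))):
    u,v,P=cloud(n,f[n]["d"],b); Q=P[(P[:,2]>130)&(P[:,2]<200)]
    if n=="side": Q=Q[Q[:,0]>620]
    def res(p):
        yaw,off,R,z=p; return np.hypot(-np.sin(yaw)*(Q[:,0]-553)+np.cos(yaw)*(Q[:,1]-177)-off,Q[:,2]-z)-R
    for y0 in(-.1,-.4):
        s=least_squares(res,[y0,0,55,130],loss="soft_l1",f_scale=2);print(n,"barrel",len(Q),s.x.round(3),s.cost.round(1),Q.min(0).round(),Q.max(0).round())
for n,b in(("top",(318,350,182,214)),("side",(268,306,168,200))):
    u,v,P=cloud(n,f[n]["d"],b);T=P[(P[:,2]>26)&(P[:,2]<40)];c=T.mean(0)
    d=T[:,:2]-c[:2]; k=np.linalg.norm(d,axis=1)>12; d=d[k]; s=np.sign(d@[-.6,.8]);m=d[s>0].mean(0)-d[s<0].mean(0);print(n,"tab",np.degrees(np.arctan2(m[1],m[0])),np.linalg.norm(m),T[k].mean(0), (d[s>0].mean(0)+d[s<0].mean(0))/2+c[:2])
g=np.load("top0.npz");u,v,P=cloud("top",g["d"],(160,250,100,255))
for lo,hi in((8,45),(45,110)):
    Q=P[(P[:,2]>lo)&(P[:,2]<hi)];print(lo,cv2.minAreaRect(Q[:,:2].astype(np.float32)))
E
```

```text
top seal [552.99 176.81] -69.74031066894531
top cap [ 531.67 -225.79] -105.96637725830078
side seal [553.33 177.53] -27.219619750976562
side cap [ 530.8  -224.22] -48.31340789794922
top barrel 2935 [ -0.197  -0.549  68.474 118.248] 10030.9 [614.  64. 130.] [808. 224. 196.]
top barrel 2935 [ -0.197  -0.549  68.474 118.248] 10030.9 [614.  64. 130.] [808. 224. 196.]
side barrel 2438 [ -0.202  -5.563  72.482 116.354] 8824.4 [620.  89. 130.] [809. 226. 196.]
side barrel 2438 [  2.94    5.563  72.482 116.354] 8824.4 [620.  89. 130.] [809. 226. 196.]
top tab 128.41852320708006 35.41868414575089 [ 529.74911945 -224.83163551   32.55920252] [ 530.59562751 -225.89895386]
side tab 124.59592803210359 37.32087708453418 [ 532.83588503 -224.87878046   32.22112985] [ 533.71881183 -226.15885035]
8 ((612.7242431640625, 165.27142333984375), (169.61483764648438, 379.0387878417969), 77.80126953125)
45 ((591.4029541015625, 163.55332946777344), (150.4906463623047, 343.0579528808594), 75.37316131591797)
```

```bash
cat >> h.py <<'E'
from scipy.spatial.transform import Rotation as Ro
def go(x,y,z,yawdeg,ref=None):
    s=sensors.sense(); R=Ro.from_euler("xyz",s["tcp_rot"]); G=Ro.from_euler("xyz",[np.pi,0,np.radians(yawdeg)])
    d=R.inv().apply(np.array([x,y,z])-s["eef_pos"])/1000
    print("rot",(R.inv()*G).as_rotvec().round(4).tolist(),"shift",d.round(4).tolist(),"clk",s["clock"])
E
python3 -c "
from h import *
go(531.3,-225.2,130,36.5)"
```

```text
rot [-0.0007, 0.0014, 2.2308] shift [-0.5724, -0.6976, 0.1015] clk 0.1
```

The manual's scale: shifts go in shares of 0.75 m and turns go in shares of pi rad. Converting my numbers, -0.698 m / 0.75 = -0.9307, -0.572 m / 0.75 = -0.7627, 2.23 rad / 3.1416 = 0.7098.

{"fn": "move_arm", "kwargs": {
  "motion": [
    [0,0,0.7098,-0.7627,-0.9307,0.1333,0.06],
    [0,0,0.7098,-0.7627,-0.9307,0.1333,0.06],
    [0,0,0.7098,-0.7627,-0.9307,0.1333,0.06],
    [0,0,0.7098,-0.7627,-0.9307,0.1333,0.06],
    [0,0,0.7098,-0.7627,-0.9307,0.1333,0.06],
    [0,0,0.7098,-0.7627,-0.9307,0.1333,0.06],
    [0,0,0.7098,-0.7627,-0.9307,0.1333,0.06],
    [0,0,0.7098,-0.7627,-0.9307,0.1333,0.06]
  ]
}}

```text
clock: 1.1
eef_pos: [368.7, 144.7, 176.1]
tcp_rot: [3.141, -0.0, 1.362]
contact_force: [0.3, 1.5, 0.2]
opening: 0.71
grasp_force: 0.0
```

```bash
python3 -c "
from h import *
go(531.3,-225.2,100,36.5);print(sensors.sense()['qpos'],sensors.sense()['tcp_rot'],sensors.sense()['eef_pos'])"
```

```text
rot [0.0003, -0.0005, 0.7249] shift [-0.3282, 0.2357, 0.0761] clk 1.1
[3.70129106e-01 6.06991563e-02 2.15039227e+00 3.91875857e-05
 9.29883772e-01 5.78936365e-01] [ 3.14109301e+00 -3.64136046e-04  1.36196574e+00] [368.74166063 144.69658179 176.13085343]
```

To row units: -0.328 m / 0.75 = -0.4373, 0.236 m / 0.75 = 0.3147, 0.725 rad / 3.1416 = 0.2308.

{"fn": "move_arm", "kwargs": {
  "motion": [
    [0,0,0.2308,-0.4373,0.3147,0.1013,0.06],
    [0,0,0.2308,-0.4373,0.3147,0.1013,0.06],
    [0,0,0.2308,-0.4373,0.3147,0.1013,0.06],
    [0,0,0.2308,-0.4373,0.3147,0.1013,0.06],
    [0,0,0.2308,-0.4373,0.3147,0.1013,0.06],
    [0,0,0.2308,-0.4373,0.3147,0.1013,0.06],
    [0,0,0.2308,-0.4373,0.3147,0.1013,0.06],
    [0,0,0.2308,-0.4373,0.3147,0.1013,0.06]
  ]
}}

```text
clock: 2.1
eef_pos: [533.7, -224.4, 99.3]
tcp_rot: [-3.141, 0.0, 0.64]
contact_force: [-0.4, 0.8, 0.7]
opening: 0.704
grasp_force: 0.0
```

```bash
python3 -c "
from h import *
go(531.3,-225.2,18,36.5)
for n in ('side','top'):
    p,d=grab_frame(n); np.savez(n+'1.npz',p=p,d=d)
a=np.load('side1.npz')['p'][130:230,235:335,::-1];b=np.load('top1.npz')['p'][148:248,284:384,::-1]
cv2.imwrite('pics/pre.png',cv2.resize(np.hstack([a,b]),(800,400)))"
```

```text
rot [-0.0003, 0.0004, 0.0032] shift [-0.0023, -0.0008, 0.0813] clk 2.1
```

View pics/pre.png

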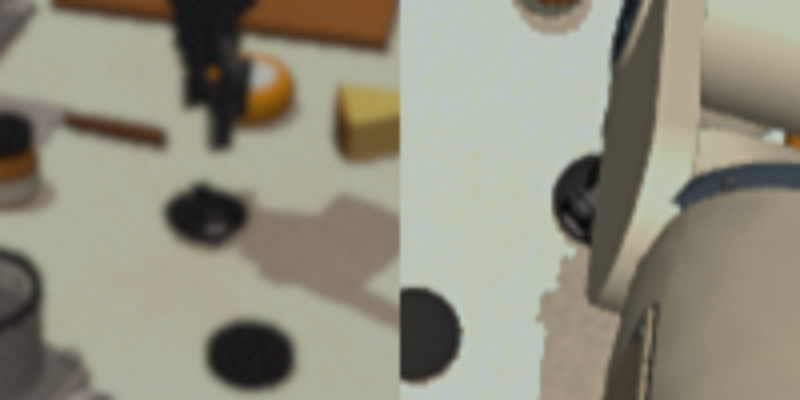

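The gripper is above the cap in the side view at about (210,110) of the crop, and the cap is undisturbed at (205,213). Descending.

To row units: 0.08 m / 0.75 = 0.1067, -0.0023 m / 0.75 = -0.0031, 0.003 rad / 3.1416 = 0.001.

{"fn": "move_arm", "kwargs": {
  "motion": [
    [0,0,0.001,-0.0031,-0.0011,0.04,0.06],
    [0,0,0.001,-0.0031,-0.0011,0.08,0.06],
    [0,0,0.001,-0.0031,-0.0011,0.0933,0.06],
    [0,0,0.001,-0.0031,-0.0011,0.1,0.06],
    [0,0,0.001,-0.0031,-0.0011,0.1067,0.06],
    [0,0,0.001,-0.0031,-0.0011,0.1067,0.06]
  ]
}}

```text
clock: 2.95
eef_pos: [531.3, -223.1, 20.6]
tcp_rot: [3.141, -0.0, 0.64]
contact_force: [0.2, -0.3, 0.8]
opening: 0.705
grasp_force: 0.0
```

```bash
python3 -c "
from h import *
go(531.3,-225.2,18,36.5)"
```

```text
rot [0.0004, -0.0002, 0.0029] shift [-0.0012, 0.0017, 0.0026] clk 2.95
```

To row units: 0.0025 m / 0.75 = 0.0033, 0.0017 m / 0.75 = 0.0023, 0.003 rad / 3.1416 = 0.001.

{"fn": "move_arm", "kwargs": {
  "motion": [
    [0,0,0.001,-0.0016,0.0023,0.0033,0.06],
    [0,0,0.001,-0.0016,0.0023,0.0033,0.06]
  ]
}}

```text
clock: 3.2
eef_pos: [531.2, -225.4, 17.8]
tcp_rot: [3.141, -0.0, 0.637]
contact_force: [0.4, -0.5, -0.2]
opening: 0.704
grasp_force: 0.0
```

{"fn": "move_arm", "kwargs": {
  "motion": [
    [0,0,0,0,0,0,0.02],
    [0,0,0,0,0,0,0.02],
    [0,0,0,0,0,0,0.02],
    [0,0,0,0,0,0,0.02],
    [0,0,0,0,0,0,0.02],
    [0,0,0,0,0,0,0.02],
    [0,0,0,0,0,0,0.02]
  ],
  "grip_force": 28
}}

```text
clock: 4.08
eef_pos: [531.3, -225.2, 18.6]
tcp_rot: [3.141, -0.0, 0.637]
contact_force: [-2.2, 0.5, 9.7]
opening: 0.333
grasp_force: 27.7
```

To row units: -0.28 m / 0.75 = -0.3733, -0.25 m / 0.75 = -0.3333.

{"fn": "move_arm", "kwargs": {
  "motion": [
    [0,0,0,0,0,-0.0267,0.02],
    [0,0,0,0,0,-0.08,0.02],
    [0,0,0,0,0,-0.1467,0.02],
    [0,0,0,0,0,-0.2133,0.02],
    [0,0,0,0,0,-0.28,0.02],
    [0,0,0,0,0,-0.3333,0.02],
    [0,0,0,0,0,-0.3733,0.02],
    [0,0,0,0,0,-0.3733,0.02]
  ]
}}

```text
clock: 5.08
eef_pos: [532.1, -225.6, 300.0]
tcp_rot: [3.138, -0.002, 0.637]
contact_force: [-0.2, 0.0, -1.4]
opening: 0.326
grasp_force: 29.2
```

```bash
python3 -c "
from h import *
go(553.1,177.2,300,-11.5)
p,d=grab_frame('side'); np.savez('side2.npz',p=p,d=d)
cv2.imwrite('pics/lift.png',cv2.resize(p[40:180,230:370,::-1],(560,560)))"
```

```text
rot [0.0027, -0.0037, 0.8375] shift [0.2564, -0.3114, -0.0006] clk 5.075
```

View pics/lift.png

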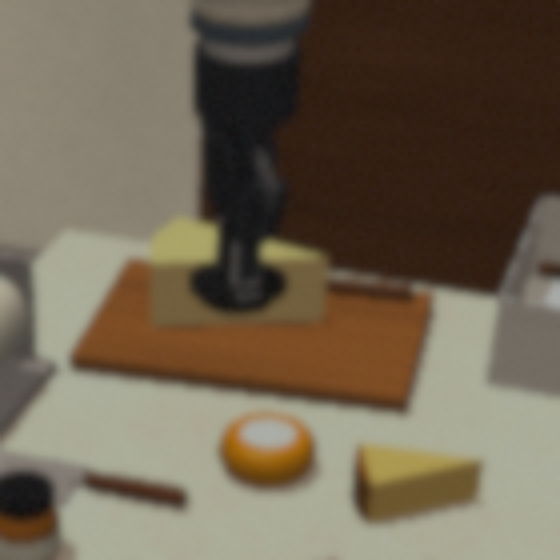

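The picture shows the cap held level in the fingers at about (238,285) of the crop. Carrying it to above the neck.

To row units: -0.311 m / 0.75 = -0.4147, 0.256 m / 0.75 = 0.3413, 0.838 rad / 3.1416 = 0.2667.

{"fn": "move_arm", "kwargs": {
  "motion": [
    [0,0,0.2667,0.3413,-0.4147,0,0.02],
    [0,0,0.2667,0.3413,-0.4147,0,0.02],
    [0,0,0.2667,0.3413,-0.4147,0,0.02],
    [0,0,0.2667,0.3413,-0.4147,0,0.02],
    [0,0,0.2667,0.3413,-0.4147,0,0.02],
    [0,0,0.2667,0.3413,-0.4147,0,0.02],
    [0,0,0.2667,0.3413,-0.4147,0,0.02],
    [0,0,0.2667,0.3413,-0.4147,0,0.02]
  ]
}}

```text
clock: 6.12
eef_pos: [550.9, 179.9, 295.4]
tcp_rot: [3.141, 0.003, -0.197]
contact_force: [-0.5, -0.1, -1.8]
opening: 0.332
grasp_force: 29.2
```

{"fn": "move_arm", "kwargs": {
  "motion": [
    [0,0,0,0,0,0,0.02],
    [0,0,0,0,0,0,0.02]
  ]
}}

```text
clock: 6.38
eef_pos: [551.7, 175.8, 297.0]
tcp_rot: [3.141, 0.001, -0.202]
contact_force: [0.0, -0.0, -0.0]
opening: 0.326
grasp_force: 29.2
```

```bash
python3 -c "
from h import *
go(553.1,177.2,275,-11.5);s=sensors.sense();print(s['eef_pos'],s['tcp_rot'],s['contact_force'])
for n in ('side','top'):
    p,d=grab_frame(n); np.savez(n+'3.npz',p=p,d=d)
a=np.load('side3.npz')['p'][130:230,180:280,::-1];b=np.load('top3.npz')['p'][130:230,140:240,::-1]
cv2.imwrite('pics/over.png',cv2.resize(np.hstack([a,b]),(800,400)))"
```

```text
rot [0.0008, 0.001, -0.0017] shift [0.0011, -0.0016, 0.022] clk 6.375
[551.70356854 175.84817989 297.01173862] [ 3.14074955e+00  9.80372622e-04 -2.02428723e-01] [ 0.04240613 -0.04710644 -0.00979855]
```

View pics/over.png

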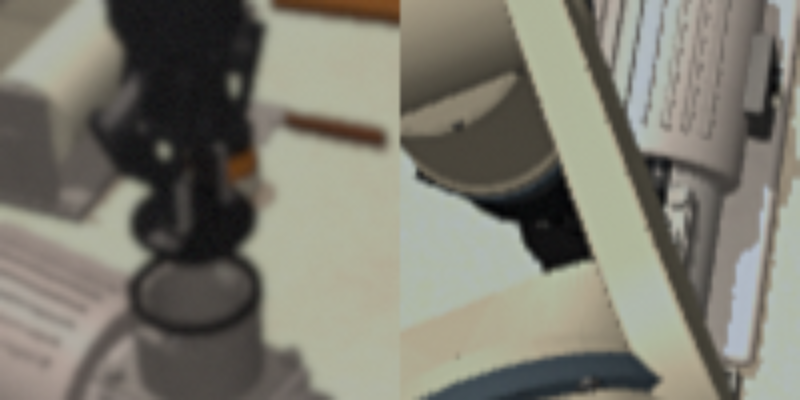

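The side view shows the cap hanging just above the neck, flange at (195,220) and neck rim at (197,290) of the left crop. The top view is blocked by the arm. Next I'll measure the cap's offset in the hand with the side camera.

```bash
python3 - <<'E'
from h import *
from scipy.optimize import minimize,least_squares
f=np.load("side3.npz");g=cv2.cvtColor(f["p"],cv2.COLOR_RGB2GRAY).astype(np.float32);tcp=np.array([551.7,175.8,297.0])
u,v,P=cloud("side",f["d"],(205,250,170,200));Q=P[(abs(P[:,2]-tcp[2])<12)&(np.hypot(P[:,0]-552,P[:,1]-176)<50)]
rad=np.hypot(Q[:,0]-552,Q[:,1]-176);F=Q[rad>22];print(len(F),"flange z",np.percentile(F[:,2],[10,25,50,75,90]).round(1))
A=np.c_[F[:,:2]-tcp[:2],np.ones(len(F))];s=F[:,2]<tcp[2]+4;print("plane",np.linalg.lstsq(A[s],F[s,2],rcond=None)[0].round(3))
def fit(z,ang):
    a=np.radians(ang)
    R=lambda c,r:np.c_[c[0]+r*np.cos(a),c[1]+r*np.sin(a),np.full_like(a,z)]
    # subpixel edge radius along each direction from prior centre, then circle r=38
    rr=np.arange(30,48,.25);c0=tcp[:2];I=np.array([samp("side",g,R(c0,r)) for r in rr]);G=np.diff(cv2.GaussianBlur(I,(1,9),1.5),axis=0)
    k=G.argmax(0);r=rr[k]+.125;ok=G.max(0)>2
    E=np.c_[c0[0]+r*np.cos(a),c0[1]+r*np.sin(a)][ok]
    q=least_squares(lambda c:np.hypot(*(E-c[:2]).T)-38,[*c0],loss="soft_l1",f_scale=.7)
    return q.x.round(2),ok.sum(),np.std(q.fun).round(2)
for z in(292,294,296): print(z,fit(z,np.r_[-60:70:3]),fit(z,np.r_[-40:220:3]))
E
```

```text
279 flange z [293.4 294.1 294.8 295.5 296.4]
plane [ 4.00000e-03 -1.00000e-02  2.94809e+02]
292 (array([550.97, 174.47]), np.int64(33), np.float64(0.91)) (array([551.93, 174.42]), np.int64(58), np.float64(1.02))
294 (array([549.77, 176.7 ]), np.int64(32), np.float64(0.8)) (array([550.88, 176.77]), np.int64(59), np.float64(1.11))
296 (array([548.3 , 178.84]), np.int64(31), np.float64(0.8)) (array([549.53, 179.15]), np.int64(59), np.float64(1.02))
```

```bash
python3 -c "
from h import *
go(553.6,177.0,262,-11.5)"
```

```text
rot [0.0003, 0.0003, -0.0021] shift [0.0014, -0.0014, 0.0355] clk 6.475
```

To row units: 0.0355 m / 0.75 = 0.0473, -0.0014 m / 0.75 = -0.0019, -0.002 rad / 3.1416 = -0.0006.

{"fn": "move_arm", "kwargs": {
  "motion": [
    [0,0,-0.0006,0.0019,-0.0019,0.016,0.02],
    [0,0,-0.0006,0.0019,-0.0019,0.0293,0.02],
    [0,0,-0.0006,0.0019,-0.0019,0.04,0.02],
    [0,0,-0.0006,0.0019,-0.0019,0.0473,0.02],
    [0,0,-0.0006,0.0019,-0.0019,0.0473,0.02],
    [0,0,-0.0006,0.0019,-0.0019,0.0473,0.02]
  ]
}}

```text
clock: 7.22
eef_pos: [553.8, 178.3, 262.5]
tcp_rot: [-3.141, -0.0, -0.199]
contact_force: [-0.5, 0.4, -0.7]
opening: 0.327
grasp_force: 29.2
```

```bash
python3 -c "
from h import *
go(553.6,177.0,257,-11.5)"
```

```text
rot [-0.0002, -0.0004, 0.0016] shift [0.0001, 0.0013, 0.0055] clk 7.225
```

To row units: 0.0055 m / 0.75 = 0.0073, 0.003 m / 0.75 = 0.004.

{"fn": "move_arm", "kwargs": {
  "motion": [
    [0,0,0,0,0.0013,0.004,0.02],
    [0,0,0,0,0.0013,0.0073,0.02],
    [0,0,0,0,0.0013,0.0073,0.02],
    [0,0,0,0,0.0013,0.0073,0.02],
    [0,0,0,0,0.0013,0.0073,0.02],
    [0,0,0,0,0.0013,0.0073,0.02]
  ]
}}

```text
clock: 7.98
eef_pos: [553.5, 177.2, 256.8]
tcp_rot: [-3.142, -0.0, -0.199]
contact_force: [0.5, -0.9, -0.4]
opening: 0.326
grasp_force: 29.2
```

```bash
python3 -c "
from h import *
go(553.6,177.0,252,-11.5)"
```

```text
rot [-0.0, -0.0001, 0.0015] shift [0.0002, 0.0002, 0.0048] clk 7.975
```

To row units: 0.003 m / 0.75 = 0.004, 0.002 m / 0.75 = 0.0027.

{"fn": "move_arm", "kwargs": {
  "motion": [
    [0,0,0,0,0,0.0013,0.02],
    [0,0,0,0,0,0.0027,0.02],
    [0,0,0,0,0,0.004,0.02],
    [0,0,0,0,0,0.004,0.02]
  ]
}}

```text
clock: 8.48
eef_pos: [553.4, 177.2, 253.6]
tcp_rot: [3.141, 0.0, -0.199]
contact_force: [0.8, -0.4, -0.6]
opening: 0.327
grasp_force: 29.2
```

To row units: 0.0015 m / 0.75 = 0.002, 0.0007 m / 0.75 = 0.0009.

{"fn": "move_arm", "kwargs": {
  "motion": [
    [0,0,0,0,0,0.0009,0.02],
    [0,0,0,0,0,0.002,0.02],
    [0,0,0,0,0,0.002,0.02]
  ]
}}

```text
clock: 8.85
eef_pos: [553.4, 177.2, 252.1]
tcp_rot: [3.142, 0.0, -0.199]
contact_force: [0.3, 0.1, -0.9]
opening: 0.328
grasp_force: 29.2
```

To row units: 0.0015 m / 0.75 = 0.002, 0.0007 m / 0.75 = 0.0009.

{"fn": "move_arm", "kwargs": {
  "motion": [
    [0,0,0,0,0,0.0009,0.02],
    [0,0,0,0,0,0.002,0.02],
    [0,0,0,0,0,0.002,0.02]
  ]
}}

```text
clock: 9.22
eef_pos: [553.4, 177.2, 250.6]
tcp_rot: [3.142, 0.0, -0.199]
contact_force: [0.9, -0.5, -0.3]
opening: 0.328
grasp_force: 29.2
```

To row units: 0.0015 m / 0.75 = 0.002, 0.0007 m / 0.75 = 0.0009.

{"fn": "move_arm", "kwargs": {
  "motion": [
    [0,0,0,0,0,0.0009,0.02],
    [0,0,0,0,0,0.002,0.02],
    [0,0,0,0,0,0.002,0.02]
  ]
}}

```text
clock: 9.6
eef_pos: [553.4, 177.2, 249.1]
tcp_rot: [3.142, 0.0, -0.199]
contact_force: [-0.1, 0.2, -1.0]
opening: 0.331
grasp_force: 29.2
```

To row units: 0.001 m / 0.75 = 0.0013, 0.0005 m / 0.75 = 0.0007.

{"fn": "move_arm", "kwargs": {
  "motion": [
    [0,0,0,0,0,0.0007,0.02],
    [0,0,0,0,0,0.0013,0.02],
    [0,0,0,0,0,0.0013,0.02]
  ]
}}

```text
clock: 9.98
eef_pos: [553.4, 177.2, 248.2]
tcp_rot: [-3.142, -0.0, -0.199]
contact_force: [-0.7, 0.1, -0.5]
opening: 0.329
grasp_force: 29.2
```

To row units: 0.0015 m / 0.75 = 0.002, 0.0007 m / 0.75 = 0.0009.

{"fn": "move_arm", "kwargs": {
  "motion": [
    [0,0,0,0,0,0.0009,0.02],
    [0,0,0,0,0,0.002,0.02],
    [0,0,0,0,0,0.002,0.02]
  ]
}}

```text
clock: 10.35
eef_pos: [553.5, 177.2, 247.0]
tcp_rot: [-3.141, -0.0, -0.199]
contact_force: [-0.9, -0.8, 4.1]
opening: 0.326
grasp_force: 30.0
```

To row units: 0.001 m / 0.75 = 0.0013, 0.0005 m / 0.75 = 0.0007.

{"fn": "move_arm", "kwargs": {
  "motion": [
    [0,0,0,0,0,0.0007,0.02],
    [0,0,0,0,0,0.0013,0.02],
    [0,0,0,0,0,0.0013,0.02]
  ]
}}

```text
clock: 10.72
eef_pos: [553.6, 177.2, 246.0]
tcp_rot: [-3.141, -0.0, -0.199]
contact_force: [-1.1, -0.6, 5.5]
opening: 0.327
grasp_force: 30.4
```

To row units: 0.0015 m / 0.75 = 0.002, 0.001 m / 0.75 = 0.0013.

{"fn": "move_arm", "kwargs": {
  "motion": [
    [0,0,0,0,0,0.0007,0.02],
    [0,0,0,0,0,0.0013,0.02],
    [0,0,0,0,0,0.002,0.02],
    [0,0,0,0,0,0.002,0.02]
  ]
}}

```text
clock: 11.22
eef_pos: [553.6, 177.2, 244.7]
tcp_rot: [-3.141, -0.0, -0.199]
contact_force: [-3.0, -0.7, 8.2]
opening: 0.332
grasp_force: 30.8
```

To row units: 0.001 m / 0.75 = 0.0013, 0.0005 m / 0.75 = 0.0007.

{"fn": "move_arm", "kwargs": {
  "motion": [
    [0,0,0,0,0,0.0007,0.02],
    [0,0,0,0,0,0.0013,0.02],
    [0,0,0,0,0,0.0013,0.02]
  ]
}}

```text
clock: 11.6
eef_pos: [553.6, 177.3, 244.0]
tcp_rot: [-3.141, -0.001, -0.199]
contact_force: [-2.8, -0.2, 9.3]
opening: 0.33
grasp_force: 31.1
```

To row units: 0.001 m / 0.75 = 0.0013, 0.0005 m / 0.75 = 0.0007.

{"fn": "move_arm", "kwargs": {
  "motion": [
    [0,0,0,0,0,0.0007,0.02],
    [0,0,0,0,0,0.0013,0.02],
    [0,0,0,0,0,0.0013,0.02],
    [0,0,0,0,0,0.0013,0.02]
  ]
}}

```text
clock: 12.1
eef_pos: [553.7, 177.3, 243.2]
tcp_rot: [-3.141, -0.001, -0.199]
contact_force: [-3.7, -0.9, 10.7]
opening: 0.329
grasp_force: 31.4
```

To row units: 0.0004 m / 0.75 = 0.0005.

{"fn": "move_arm", "kwargs": {
  "motion": [
    [0,0,0,0,0,0.0005,0.02],
    [0,0,0,0,0,0.0005,0.02]
  ]
}}

```text
clock: 12.35
eef_pos: [553.7, 177.3, 242.9]
tcp_rot: [-3.141, -0.001, -0.199]
contact_force: [-3.6, -0.4, 11.7]
opening: 0.333
grasp_force: 31.5
```

{"fn": "move_arm", "kwargs": {
  "motion": [
    [0,0,0,0,0,0.0005,0.036],
    [0,0,0,0,0,0.0009,0.036],
    [0,0,0,0,0,0.0009,0.036]
  ]
}}

```text
clock: 12.72
eef_pos: [554.0, 177.3, 241.7]
tcp_rot: [-3.141, -0.001, -0.199]
contact_force: [-0.7, -1.3, 6.8]
opening: 0.418
grasp_force: 4.7
```

{"fn": "move_arm", "kwargs": {
  "motion": [
    [0,0,0,0,0,0,0.05],
    [0,0,0,0,0,0,0.06],
    [0,0,0,0,0,0,0.06],
    [0,0,0,0,0,0,0.06]
  ]
}}

```text
clock: 13.22
eef_pos: [553.4, 177.2, 240.9]
tcp_rot: [3.141, 0.0, -0.199]
contact_force: [0.2, -0.2, 0.4]
opening: 0.703
grasp_force: 0.0
```

{"fn": "move_arm", "kwargs": {
  "motion": [
    [0,0,0,0,0,-0.0133,0.06],
    [0,0,0,0,0,-0.04,0.06],
    [0,0,0,0,0,-0.1067,0.06],
    [0,0,0,0,0,-0.1867,0.06],
    [0,0,0,0,0,-0.2667,0.06],
    [0,0,0,0,0,-0.2667,0.06]
  ]
}}

```text
clock: 13.98
eef_pos: [555.1, 177.7, 447.5]
tcp_rot: [-3.137, -0.009, -0.199]
contact_force: [0.5, -0.2, -0.4]
opening: 0.704
grasp_force: 0.0
```

```bash
python3 - <<'E'
from h import *
p,d=grab_frame('side'); np.savez('side4.npz',p=p,d=d)
cv2.imwrite('pics/done.png',cv2.resize(p[150:250,180:280,::-1],(600,600)))
u,v,P=cloud("side",d,(200,260,175,230));r=np.hypot(P[:,0]-553.5,P[:,1]-177);F=P[(r>23)&(r<35)&(P[:,2]>225)&(P[:,2]<260)]
print(len(F),np.percentile(F[:,2],[10,50,90]).round(2));A=np.c_[F[:,:2]-[553.5,177],np.ones(len(F))];print(np.linalg.lstsq(A,F[:,2],rcond=None)[0].round(3))
T=P[(r<24)&(P[:,2]>251)&(P[:,2]<275)];w=(T[:,:2]-[553.5,177])@[.2,.98];print("tabs along y",np.percentile(w,[2,25,50,75,98]).round(1),T[:,2].max())
E
```

```text
223 [241.11 242.96 244.17]
[ 1.00000e-02 -5.00000e-03  2.42754e+02]
tabs along y [-20.3 -16.7   4.5  18.4  20.4] 263.34434833352657
```

View pics/done.png

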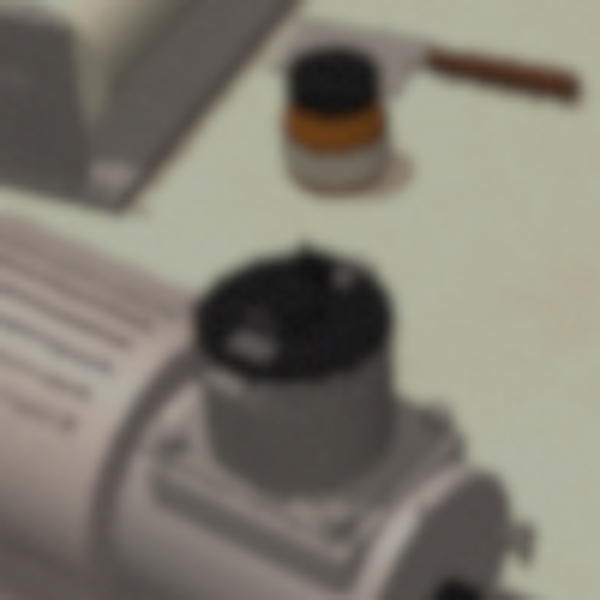

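```bash
python3 - <<'E'
from h import *
d0=np.load('side0.npz')['d'];d4=np.load('side4.npz')['d']
def st(d,b,c,lo,hi,z0,z1):
    u,v,P=cloud("side",d,b);r=np.hypot(P[:,0]-c[0],P[:,1]-c[1]);F=P[(r>lo)&(r<hi)&(P[:,2]>z0)&(P[:,2]<z1)];return len(F),np.median(F[:,2]).round(2)
print("seal0 (240)",st(d0,(200,260,175,230),(553.5,177.3),35,40,232,250))
print("cap0 flange (15)",st(d0,(265,310,165,203),(531.5,-225.3),23,35,5,26))
def tabs(d,b,c,z0,ang):
    u,v,P=cloud("side",d,b);q=P[:,:2]-c;w=q@[np.cos(ang),np.sin(ang)];k=(np.hypot(*q.T)<26)&(P[:,2]>z0)&(P[:,2]<z0+14)&(abs(w)>10)
    w=w[k];return w[w>0].mean()-w[w<0].mean(),np.percentile(w,[3,97]),np.percentile(P[k][:,2],90)
print(tabs(d0,(265,310,165,203),np.array([531.5,-225.3]),26,np.radians(126.5)))
print(tabs(d4,(200,260,175,230),np.array([553.5,177.3]),252,np.radians(78.5)))
E
```

```text
seal0 (240) (209, np.float64(240.78))
cap0 flange (15) (110, np.float64(16.89))
(np.float64(37.30027062738589), array([-25.16069265,  19.36630352]), np.float64(36.36072898369772))
(np.float64(36.17573233504841), array([-20.61906912,  19.85760479]), np.float64(261.5013405441338))
```

The flange top is at about 241 to 242 mm after correcting for camera bias, so the cap is locked. The tabs are back at their free spacing (36 mm centre to centre), and the robot is clear. Handing in.

```bash
python3 -c "
from rig import order
print(order.sign_off())"
```

```text
the job is handed in; nothing more can be done
None
```

I pressed the cap down onto the neck's seal (wrist force peaked around 12 N, under the 30 N limit), and it looks locked: by camera the flange sits at locked height and both tabs are sprung out. The job is handed in at about 14 s; sign-off returned no verdict.

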